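# Show which fan to replace and which spare to fit

## Robot

A 6-joint arm with a two-finger parallel gripper is mounted at the origin on the work surface. World frame = base frame: x ahead of the robot, y to its left, z up, the work surface at z = 0. Lengths are in m, angles in rad, forces in N, time in s.
With the tool pointing down it reaches from about 0.3 to 0.775 m from the base axis. Payload 14.6 kg.
Tool frame: the origin (TCP) lies midway between the tips of the shut fingers; the grasp point (between the pads) lies 19 mm behind it; z points along the fingers, y is the line along which they close (so a half turn about z gives the same grasp; the last joint's range is limited). The gripper opens to 85 mm and grips with 20 to 120 N. Pads are 22 mm wide; open, the fingers measure 114 mm over their backs; the gripper's body (76 mm by 85 mm) begins 54 mm behind the grasp point. The pads swing forward as they close: fully open they stand 13 mm farther back than shut.
Start: joints at [-1.284, 0.3, 1.521, -0, 1.321, -0.067], TCP at [0.191, -0.516, 0.231] pointing down, gripper open.
Joint ranges: [-3.03, 3.03], [-0.79, 2.21], [0.23, 2.52], [-1.04, 4.18], [0, 3.07], [-2.55, 2.55]. Speed limits (rad/s): [2.22, 2.22, 2.57, 3.14, 3.14, 3.14].

## Interface

Orientations are given as a rotation vector (axis times angle).
In Python, from cell import * gives the robot as it stands.
- The arm moves only by the tool move_arm, never from a script. Its argument "steps" is a list of rows, each a list of 2 entries, a list of its own where there are three numbers: the shift along the tool's x, y, z scaled (see below), then the turn, a rotation vector about the tool's x, y, z scaled (see below). In form: [[[dx, dy, dz], [rx, ry, rz]], ...]. A call has 1 to 10 rows; each row shifts and turns the commanded pose from where the row before left it, along the tool's axes as they then stand; what a row does not reach is not made up. The controller multiplies each number of a shift by 0.25 m and each number of a turn by 45 degrees. A row lasts 1/12 s, in which the tool goes at most 41.7 mm and 7.16 degrees, less where a joint would pass 70% of its speed; a pose out of reach is approached as far as the arm can. A call with a number of a shift or a turn outside -1 to 1 is refused whole. A call with a gripper value outside its range is refused whole. "hand" is the closure, from 0 (fully open) to 1 (shut), set as the call begins (left out, the last holds). The fingers move at their own pace and stop on an object; the grip force is fixed at half the most. Time passes only in rows, so rows that do not move let the fingers close. It gives the time, the measured TCP pose, the force, the opening and the grip force at its end, in the units of the state.
- state(): the state, without advancing time (a new reading comes with each control period).
- camera(name): name is "scene" or "top" or "wrist"; returns the picture (384x512x3 uint8, blue, green, red); there is no depth.
- camera_model(name): a dict with "fx", "fy", "cx", "cy" (pixels), "dist_coeffs" ([k1, k2, p1, p2, k3] as OpenCV has them; the pictures are not rectified), "R" (3x3) and "t" (3): a world point X has camera coordinates R X + t. Camera axes: x right, y down, z forward; pixel columns grow to the right and rows downward; lengths in m; the calibration is good to about 2 mm. A picture is of the moment at which its call begins: read the wrist's pose just before it. camera_model takes no time and is no camera call; for the wrist camera it gives the pose at the moment of the call.
- close_job(): hands the job in; it is judged then, once.
Trained networks look in the newest picture that a camera, given by its name, has taken for a name from the list of things; names that differ only in an ending like _2 or _b are one class to them, and where a whole thing is asked for, a point or a joint stands for the part that bears it (a point fixed in the world has none). Each returns a list of dicts, best first, with "score" (0 to 1); they miss things now and then, are a little off and sometimes report something else, mostly with a low value. They report only what shows in the picture. A call takes as long as a camera call. They do not tell look-alikes from the thing itself.
- look_for(camera, label): "position" ([x, y, z] in m, in world coordinates, good to about 4 mm: the middle of the surface that is visible of it).
- tip_of(camera, label): "position" ([x, y, z] in m, in world coordinates, good to about 4 mm: a listed point, or the origin of a listed thing).
The state is a dict: "time": time; "joint_pos": joint angles; "qd": joint speeds; "effort": joint torques, N m; "position": TCP position; "ee_rot": TCP orientation; "contact_force": force on the tool from outside, world axes, zero at the start; "wrist_torque": the same for the moment, N m; "opening": finger opening in m; "grasp_force": force on a finger pad.
Only numpy, scipy, OpenCV 4.12 (cv2) and the standard library are available. Lean on these libraries where they do the work, as an engineer would, in place of code of your own. Each camera call takes 0.05 s, during which the arm holds its last target. There are 200 camera calls.

## Task

Show the apprentice which fan to change and which spare to fit: first switch the bench light on by pressing down the raised half of the rocker switch on its control box, then point from directly above at the middle of the worn fan on the mainboard, fingertips a centimetre or two over it, and stay there for two seconds. Then point in the same way at the spare fan of the same size in the tray and finish there, still pointing at it. Only point: do not touch or pick up the mainboard, the tray or the spares, and leave everything else where it lies.

Things in the scene. Friction and masses are not known exactly. Their poses are not given: they have to be found in the camera images.
- control_box: grey control box of the bench light, 120 (x) x 80 (y) x 45 high, fixed. Origin: centre of its underside. On its flat top: a black rocker switch (centre 25 mm to the box's -x side) and, at the +x end, a round black dimmer knob 24 across and 14 high, which is not used
- rocker (a joint): the rocker switch, turning angle in rad: 0 (to 0.03) = off, 0.30 = fully on (end stop). It stays where it is left (friction; about 3 to 4 N at its end moves it). Its plate is 30 long (box's x) x 25 wide, bent like a shallow V, pivot in the middle, 47 mm above the box's underside. Off: the half on the -x side (away from the knob) stands up, its end 4.5 mm above the pivot, while the other half is level. On: that half is level with the pivot
- rocker_press (a point): point on the upper face of the raised (-x) half of the rocker, on its middle line, 11 mm from the pivot; it moves with the rocker and lies 3.2 mm above the pivot when off, level with it when on. With the rocker off its axes are those of the control box: x points from the raised half to the knob, z up
- board: green computer mainboard, 170 x 170, clamped level in a fixed metal repair holder (about 170 x 220 over its clamp screws, board surface 24 above the mat, nothing on it higher than the fan on the cooler). Origin: centre of the holder's underside. It carries one fan only, on the finned cooler near the middle; the smaller finned block without a fan, the coin cell, memory module and sockets are not meant
- worn_top (a point): centre of the upper face of the worn fan on the mainboard: square black axial fan 40 x 40 x 10 with grey hub, two of its seven blades missing, lying flat on the cooler; 48 mm above the holder's underside; z up. Board origin to this point: 18 mm along the board's x, 12 mm along its y
- tray: grey open spares tray, 146 x 146, walls 18 high and 3 thick, floor 3 thick, fixed, divided in four equal square compartments. Origin: centre of its underside. Which spare lies in which compartment varies; the tray may be to the left or to the right of the control box, the mainboard on the other side
- spare_top (a point): centre of the upper face of the spare 40 mm fan in the tray, 13 mm above the tray's underside, 5 mm below its rim; z up
- spare_fan: the spare of the right size: square black axial fan with grey hub and seven blades, 40 x 40 x 10, lying flat and loose in one compartment of the tray; origin: centre of its underside
- large_fan: a fan of the same kind but 60 x 60 x 10, loose in another compartment: not the right spare; origin: centre of its underside
- heat_sink: bare finned aluminium heat sink 40 x 40 x 12, no fan on it, loose in another compartment; origin: centre of its underside
- speaker: round loudspeaker, 40 across, 10 high, loose in the fourth compartment; origin: centre of its underside
- tweezers: bare steel tweezers, 130 long, lying on the mat; stays where it is. Origin: on its underside
- screwdriver: black-handled screwdriver, 160 long, lying on the mat; stays where it is. Origin: on its underside
- flux_jar: small round jar, 36 across, 30 high on the mat; stays where it is. Origin: on its underside
- alcohol_bottle: clear bottle, 56 across, 125 high on the bare table; stays where it is. Origin: on its underside
- brush: cleaning brush, 150 long, lying on the mat; stays where it is. Origin: on its underside
- open_phone: phone with its back off, 148 x 71 x 9, lying on the mat; stays where it is. Origin: on its underside
- solder_reel: small reel, 50 across, 30 high, standing on its flange on the mat; stays where it is. Origin: on its underside
- multimeter: hand multimeter, 165 x 78 x 48, lying on the bare table; stays where it is. Origin: on its underside
There are look-alikes about, which are no part of the job. What is shaped like the spare_fan but green or turquoise is not meant.

How it is judged:
By the outcome, as a careful person would: the job done as asked, in the order asked, and still so for the second after the job is handed in, with the robot touching nothing.
It also fails if it takes over 48 s, if anything falls off the work surface, if the arm or the gripper's body presses on something with over 40 N, if the wrist force passes 120 N, or if a joint passes its speed limit or range.

## Working session

There is one attempt and no reset: what is moved stays moved. The work goes in short steps, Python scripts to look and compute and a tool call to move; the robot and the scene stay as the last step left them, time stands still between calls to the robot, and variables do not carry over. Pictures are saved under pics/ and viewed, at most 10 in all, crops included, and the job is handed in when it is done.

Besides the shell and the picture viewer there is one more tool, called after "Emit:" in YAML: its name, and indented under it one key for each argument. move_arm: Moves the arm, as the interface text tells. Its arguments: {"type":"object","properties":{"steps":{"type":"array"},"hand":{"type":"number"}},"required":["steps"]}

```bash
mkdir -p pics; python3 - <<'E'
from cell import *
import cv2
s=state();print(s['time'],s['position'],s['ee_rot'],s['opening'])
a=camera('top');b=camera('scene')
cv2.imwrite('pics/top.png',cv2.resize(a,(800,600)));cv2.imwrite('pics/scene.png',cv2.resize(b,(800,600)))
for c in('top','scene'):
  for l in('rocker_press','worn_top','spare_top','control_box','board','tray','large_fan'):
    try:print(c,l,[(d['position'],round(d['score'],2)) for d in tip_of(c,l)[:3]])
    except Exception as e:print(c,l,e)
E
```

```text
0.0 [ 0.19048741 -0.51569569  0.23070078] [-3.09137492e+00 -5.52615417e-01  1.71501919e-04] 0.08552077197341411
top rocker_press [([0.5228, 0.0151, 0.052], 0.43), ([0.371, 0.0083, -0.0006], 0.37)]
top worn_top [([0.5542, 0.2619, 0.0476], 0.83)]
top spare_top [([0.5296, -0.3103, 0.0169], 0.67), ([0.5566, 0.0124, 0.0038], 0.48)]
top control_box [([0.3724, 0.006, 0.0015], 0.69), ([0.5519, 0.0116, 0.004], 0.61), ([0.5281, -0.3094, 0.0172], 0.5)]
top board [([0.5387, 0.2435, 0.0054], 0.8)]
top tray [([0.5698, -0.2787, 0.0032], 0.81)]
top large_fan [([0.6083, -0.2425, 0.0052], 0.7)]
scene rocker_press [([0.5232, 0.0099, 0.0527], 0.42)]
scene worn_top [([0.5492, 0.2561, 0.0535], 0.96)]
scene spare_top [([0.5327, -0.3142, 0.0153], 0.67), ([0.4279, -0.2439, 0.0123], 0.67), ([0.4131, -0.3521, 0.0151], 0.58)]
scene control_box [([0.5567, 0.0016, 0.0039], 0.72), ([0.5311, -0.3105, 0.008], 0.42), ([0.3717, 0.0044, 0.0009], 0.21)]
scene board [([0.5433, 0.2485, -0.0004], 0.82), ([0.4497, 0.4987, 0.0004], 0.3)]
scene tray [([0.5728, -0.2766, 0.0053], 0.94), ([0.5394, -0.2357, 0.0059], 0.54), ([0.4474, 0.4944, 0.0035], 0.31)]
scene large_fan [([0.6079, -0.2436, 0.0053], 0.66)]
```

View pics/top.png

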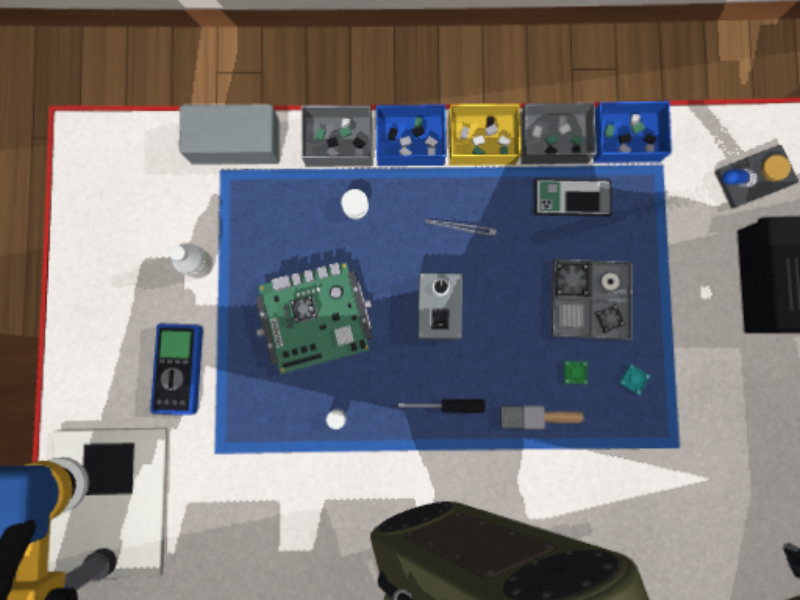

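View pics/scene.png

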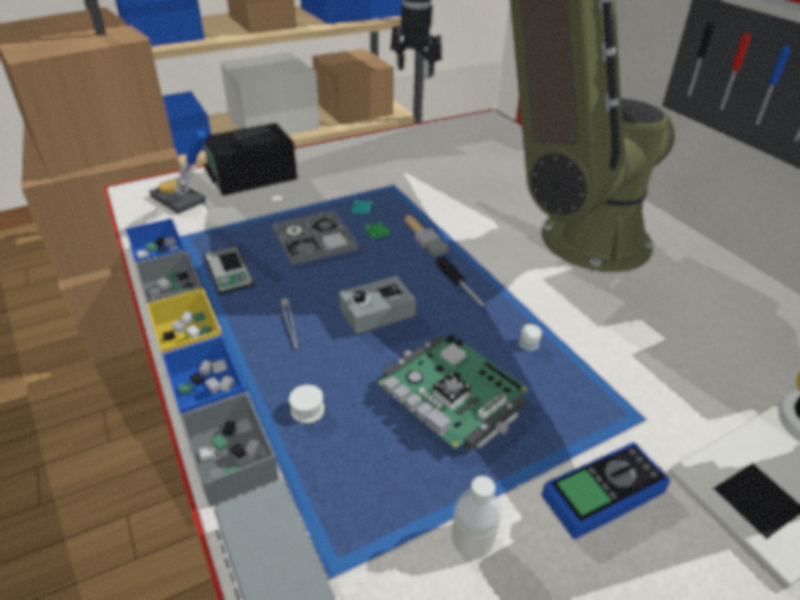

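The top view shows the board on the left with its fan at (303,308), the control box at (440,305) with the rocker at (439,318), and the tray on the right. In the tray the 60 fan is at (573,278) and the 40 fan at (610,318). The scene view agrees. The detector's worn_top, at about (0.552, 0.259), and spare_top, at about (0.531, -0.312), match these. Next I'll work out the approach in tool axes.

```bash
cat > h.py <<'E'
from cell import *
import numpy as np,cv2
from scipy.spatial.transform import Rotation as Ro
def go(t):
    s=state();R=Ro.from_rotvec(s['ee_rot']);p=np.array(s['position'])
    d=R.inv().apply(np.array(t)-p)
    print('t',round(s['time'],2),'pos',p.round(4),'F',np.round(s['contact_force'],1),'| total shift units',(d/.25).round(3),'rows>=',round(np.linalg.norm(d)/.0417,1))
E
python3 - <<'E'
from h import *
R=Ro.from_rotvec(state()['ee_rot']).as_matrix();print(R.round(3))
go([.50,.01,.16])
E
```

```text
[[ 0.938  0.347  0.   ]
 [ 0.347 -0.938  0.   ]
 [ 0.    -0.    -1.   ]]
t 0.8 pos [ 0.1906 -0.5159  0.2313] F [-0.5  0.7 -0.3] | total shift units [ 1.89  -1.544  0.285] rows>= 14.7
```

Emit:
move_arm:
  hand: 1
  steps:
    - [[0.095,-0.077,0.014],[0,0,0]]
    - [[0.095,-0.077,0.014],[0,0,0]]
    - [[0.095,-0.077,0.014],[0,0,0]]
    - [[0.095,-0.077,0.014],[0,0,0]]
    - [[0.095,-0.077,0.014],[0,0,0]]
    - [[0.095,-0.077,0.014],[0,0,0]]
    - [[0.095,-0.077,0.014],[0,0,0]]
    - [[0.095,-0.077,0.014],[0,0,0]]
    - [[0.095,-0.077,0.014],[0,0,0]]
    - [[0.095,-0.077,0.014],[0,0,0]]

```text
time: 1.63
position: [0.3471, -0.2517, 0.1963]
ee_rot: [3.092, 0.553, 0.0]
contact_force: [-0.2, -0.3, 0.3]
opening: 0.0004
grasp_force: 0.0
```

Emit:
move_arm:
  steps:
    - [[0.095,-0.077,0.014],[0,0,0]]
    - [[0.095,-0.077,0.014],[0,0,0]]
    - [[0.095,-0.077,0.014],[0,0,0]]
    - [[0.095,-0.077,0.014],[0,0,0]]
    - [[0.095,-0.077,0.014],[0,0,0]]
    - [[0.095,-0.077,0.014],[0,0,0]]
    - [[0.095,-0.077,0.014],[0,0,0]]
    - [[0.095,-0.077,0.014],[0,0,0]]
    - [[0.095,-0.077,0.014],[0,0,0]]
    - [[0.095,-0.077,0.014],[0,0,0]]

```text
time: 2.47
position: [0.5033, 0.0113, 0.1612]
ee_rot: [3.092, 0.553, 0.0]
contact_force: [-0.0, -0.8, -0.1]
opening: 0.0001
grasp_force: 0.0
```

Emit:
move_arm:
  steps:
    - [[0,0,0],[0,0,0.15]]
    - [[0,0,0],[0,0,0.15]]
    - [[0,0,0],[0,0,0.15]]
    - [[0,0,0],[0,0,0]]
    - [[0,0,0],[0,0,0]]

```text
time: 2.88
position: [0.5027, 0.0098, 0.1613]
ee_rot: [3.142, 0.006, 0.0]
contact_force: [0.7, -0.1, -0.0]
opening: 0.0001
grasp_force: 0.0
```

```bash
python3 - <<'E'
from h import *
a=camera('wrist');cv2.imwrite('pics/w1.png',cv2.resize(a,(800,600)))
print([(d['position'],round(d['score'],2)) for d in tip_of('wrist','rocker_press')[:3]],[(d['position'],round(d['score'],2)) for d in tip_of('wrist','control_box')[:3]])
print(Ro.from_rotvec(state()['ee_rot']).as_matrix().round(3));go([.521,.012,.065])
m=camera_model('wrist');print({k:np.round(v,4).tolist() for k,v in m.items()})
E
```

```text
[([0.5227, 0.0137, 0.0514], 0.85), ([0.5398, -0.2368, 0.0031], 0.75)] [([0.5556, 0.0121, 0.0073], 0.55)]
[[ 1.     0.003  0.   ]
 [ 0.003 -1.     0.   ]
 [ 0.    -0.    -1.   ]]
t 3.03 pos [0.5027 0.0097 0.1614] F [0.4 0.5 0.5] | total shift units [ 0.073 -0.009  0.385] rows>= 2.4
{'fx': 277.5058, 'fy': 277.5058, 'cx': 256.0575, 'cy': 186.7312, 'dist_coeffs': [-0.0602, 0.0, 0.0, 0.0, 0.0], 'R': [[0.0032, -1.0, 0.0003], [-0.9637, -0.003, 0.267], [-0.267, -0.0012, -0.9637]], 't': [0.0087, 0.4682, 0.4445]}
```

View pics/w1.png

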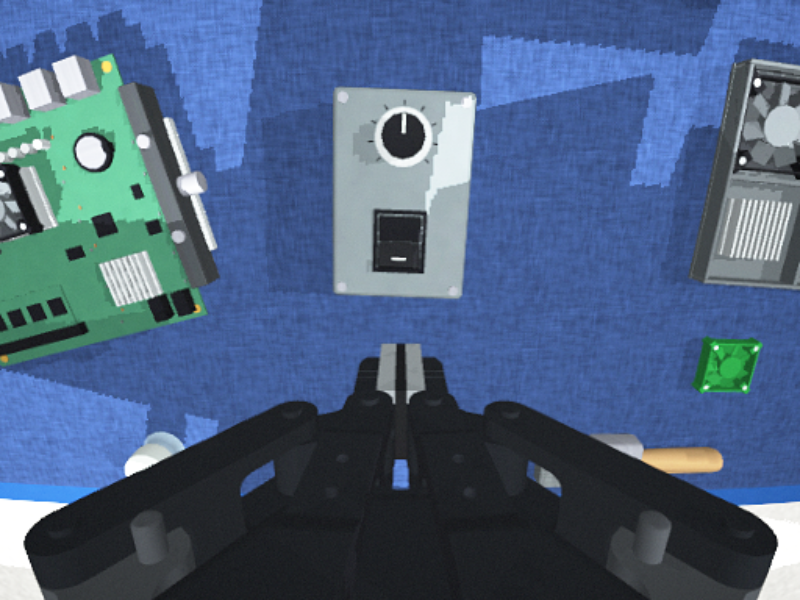

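The wrist view shows the box nearly square to the tool. The rocker spans pixels (374..426, 210..272), and its raised near half has the white mark at (398,260). I'll back-project these.

```bash
python3 - <<'E'
from h import *
m=camera_model('wrist');K=np.array([[m['fx'],0,m['cx']],[0,m['fy'],m['cy']],[0,0,1]]);R=np.array(m['R']);t=np.array(m['t']);C=-R.T@t
for u,v,z in [(374,210,.047),(426,210,.047),(424,272,.0485),(373,272,.0485),(399,242,.047),(334,88,.045),(475,95,.045),(462,297,.045),(334,293,.045),(403,137,.059)]:
    q=cv2.undistortPoints(np.array([[[u*.64,v*.64]]]),K,np.array(m['dist_coeffs']))[0,0]
    d=R.T@np.array([*q,1]);print(u,v,(C+d*(z-C[2])/d[2]).round(4))
go([.521,.0115,.065])
E
```

```text
374 210 [0.5483 0.0257 0.047 ]
426 210 [ 0.5484 -0.0047  0.047 ]
424 272 [ 0.5116 -0.0041  0.0485]
373 272 [0.5115 0.0266 0.0485]
399 242 [0.5295 0.011  0.047 ]
334 88 [0.6153 0.0473 0.045 ]
475 95 [ 0.612  -0.0311  0.045 ]
462 297 [ 0.495  -0.0282  0.045 ]
334 293 [0.4973 0.0512 0.045 ]
403 137 [0.5882 0.009  0.059 ]
t 3.03 pos [0.5027 0.0097 0.1614] F [0.4 0.5 0.5] | total shift units [ 0.073 -0.007  0.385] rows>= 2.4
```

Emit:
move_arm:
  steps:
    - [[0.057,-0.007,0.1],[0,0,0]]
    - [[0,0,0.1],[0,0,0]]
    - [[0,0,0.1],[0,0,0]]
    - [[0,0,0.088],[0,0,0]]
    - [[0,0,0],[0,0,0]]
    - [[0,0,0],[0,0,0]]
    - [[0,0,0],[0,0,0]]

```text
time: 3.62
position: [0.5177, 0.0115, 0.0657]
ee_rot: [3.142, 0.002, 0.003]
contact_force: [0.8, -0.1, 0.7]
opening: 0.0001
grasp_force: 0.0
```

Emit:
move_arm:
  steps:
    - [[0,0,0.01],[0,0,0]]
    - [[0,0,0.01],[0,0,0]]
    - [[0,0,0.01],[0,0,0]]
    - [[0,0,0.01],[0,0,0]]
    - [[0,0,0.01],[0,0,0]]
    - [[0,0,0.008],[0,0,0]]
    - [[0,0,0],[0,0,0]]
    - [[0,0,0],[0,0,0]]

```text
time: 4.28
position: [0.5169, 0.0116, 0.05]
ee_rot: [3.142, 0.001, -0.001]
contact_force: [-4.6, -0.7, 7.9]
opening: -0.0002
grasp_force: 3.6
```

Emit:
move_arm:
  steps:
    - [[0,0,0.006],[0,0,0]]
    - [[0,0,0.006],[0,0,0]]
    - [[0,0,0],[0,0,0]]
    - [[0,0,0],[0,0,0]]

```text
time: 4.62
position: [0.5171, 0.0116, 0.0494]
ee_rot: [3.141, 0.001, 0.001]
contact_force: [-22.1, -0.0, 43.0]
opening: -0.0
grasp_force: 21.6
```

Emit:
move_arm:
  steps:
    - [[0,0,0.004],[0,0,0]]
    - [[0,0,0],[0,0,0]]
    - [[0,0,0],[0,0,0]]

```text
time: 4.87
position: [0.5172, 0.0116, 0.0493]
ee_rot: [3.141, 0.001, 0.002]
contact_force: [-27.1, -0.4, 54.8]
opening: -0.0001
grasp_force: 27.6
```

The sideways force suggests the wide tip is also jamming against the other half of the V, so I'll lift and look.

Emit:
move_arm:
  steps:
    - [[0,0,-0.05],[0,0,0]]
    - [[0,0,-0.1],[0,0,0]]
    - [[0,0,-0.1],[0,0,0]]
    - [[-0.06,0,-0.1],[0,0,0]]
    - [[-0.06,0,0],[0,0,0]]
    - [[0,0,0],[0,0,0]]
    - [[0,0,0],[0,0,0]]

```text
time: 5.45
position: [0.487, 0.0115, 0.1333]
ee_rot: [-3.142, -0.001, -0.001]
contact_force: [0.3, -0.5, 0.2]
opening: 0.0003
grasp_force: 0.0
```

```bash
python3 - <<'E'
from h import *
a=camera('wrist')[90:220,180:310];cv2.imwrite('pics/w2.png',cv2.resize(a,(600,600),interpolation=cv2.INTER_CUBIC))
print([(d['position'],round(d['score'],2)) for d in tip_of('wrist','rocker_press')[:3]])
go([.512,.0115,.06])
E
```

```text
[([0.5193, 0.012, 0.0516], 0.9)]
t 5.55 pos [0.4873 0.0115 0.1328] F [-0.   0.6  0.5] | total shift units [0.099 0.    0.291] rows>= 1.8
```

View pics/w2.png

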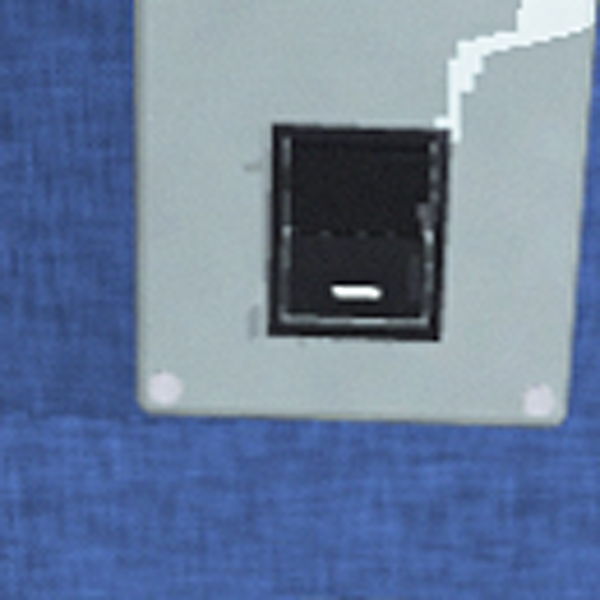

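The rocker sits in a raised bezel, about pixels (270..445, 125..335) in this crop. The 22 mm wide tip overlapped its near edge and probably stopped there. I'll tilt the tool about 25° so that only the front edge of the tip presses inside the bezel.

Emit:
move_arm:
  steps:
    - [[0.091,0,0.08],[0,0,0]]
    - [[0,0,0.08],[0,-0.139,0]]
    - [[0,0,0],[0,-0.139,0]]
    - [[0,0,0],[0,-0.139,0]]
    - [[0,0,0],[0,-0.139,0]]
    - [[0,0,0],[0,0,0]]
    - [[0,0,0],[0,0,0]]

```text
time: 6.13
position: [0.51, 0.0115, 0.0914]
ee_rot: [-3.067, -0.001, 0.681]
contact_force: [-0.0, 0.1, 0.5]
opening: 0.0
grasp_force: 0.0
```

```bash
python3 - <<'E'
from h import *
print(Ro.from_rotvec(state()['ee_rot']).as_matrix().round(3))
go([.510,.0115,.06])
E
```

```text
[[ 0.906  0.    -0.424]
 [ 0.    -1.    -0.   ]
 [-0.424 -0.    -0.906]]
t 6.13 pos [0.51   0.0115 0.0914] F [-0.   0.1  0.5] | total shift units [0.053 0.    0.114] rows>= 0.8
```

Emit:
move_arm:
  steps:
    - [[0.018,0,0.038],[0,0,0]]
    - [[0.018,0,0.038],[0,0,0]]
    - [[0.017,0,0.038],[0,0,0]]
    - [[0.004,0,0.009],[0,0,0]]
    - [[0,0,0],[0,0,0]]
    - [[0,0,0],[0,0,0]]

```text
time: 6.63
position: [0.5096, 0.0115, 0.0595]
ee_rot: [3.067, 0.001, -0.68]
contact_force: [-0.2, -0.5, 0.4]
opening: 0.0001
grasp_force: 0.0
```

Emit:
move_arm:
  steps:
    - [[0.0017,0,0.0036],[0,0,0]]
    - [[0.0017,0,0.0036],[0,0,0]]
    - [[0.0017,0,0.0036],[0,0,0]]
    - [[0.0017,0,0.0036],[0,0,0]]
    - [[0,0,0],[0,0,0]]
    - [[0,0,0],[0,0,0]]

```text
time: 7.13
position: [0.5097, 0.0116, 0.0554]
ee_rot: [3.067, 0.001, -0.68]
contact_force: [0.8, -0.2, -0.1]
opening: -0.0001
grasp_force: 0.0
```

Emit:
move_arm:
  steps:
    - [[0.0017,0,0.0036],[0,0,0]]
    - [[0.0017,0,0.0036],[0,0,0]]
    - [[0.0009,0,0.0018],[0,0,0]]
    - [[0,0,0],[0,0,0]]
    - [[0,0,0],[0,0,0]]

```text
time: 7.55
position: [0.5098, 0.0115, 0.0532]
ee_rot: [3.067, 0.001, -0.68]
contact_force: [-0.4, 0.1, 3.7]
opening: -0.0
grasp_force: 2.3
```

Emit:
move_arm:
  steps:
    - [[0.0017,0,0.0036],[0,0,0]]
    - [[0,0,0],[0,0,0]]
    - [[0,0,0],[0,0,0]]

```text
time: 7.8
position: [0.5098, 0.0116, 0.0529]
ee_rot: [3.067, 0.001, -0.68]
contact_force: [-2.7, 0.9, 13.0]
opening: -0.0003
grasp_force: 6.4
```

Emit:
move_arm:
  steps:
    - [[0.0017,0,0.0036],[0,0,0]]
    - [[0,0,0],[0,0,0]]
    - [[0,0,0],[0,0,0]]

```text
time: 8.05
position: [0.5099, 0.0115, 0.0527]
ee_rot: [3.067, 0.001, -0.68]
contact_force: [-4.8, -0.4, 21.1]
opening: -0.0002
grasp_force: 10.5
```

Emit:
move_arm:
  steps:
    - [[0.0017,0,0.0036],[0,0,0]]
    - [[0,0,0],[0,0,0]]
    - [[0,0,0],[0,0,0]]

```text
time: 8.3
position: [0.5099, 0.0116, 0.0524]
ee_rot: [3.067, 0.001, -0.68]
contact_force: [-7.5, 0.8, 29.7]
opening: 0.0002
grasp_force: 14.8
```

Emit:
move_arm:
  steps:
    - [[-0.042,0,-0.09],[0,0,0]]
    - [[-0.042,0,-0.09],[0,0.139,0]]
    - [[0,0,-0.08],[0,0.139,0]]
    - [[-0.06,0,0],[0,0.139,0]]
    - [[-0.06,0,0],[0,0.139,0]]
    - [[0,0,0],[0,0,0]]
    - [[0,0,0],[0,0,0]]

```text
time: 8.88
position: [0.4854, 0.0116, 0.1239]
ee_rot: [3.142, 0.001, 0.001]
contact_force: [0.4, -0.7, 0.6]
opening: -0.0001
grasp_force: 0.0
```

```bash
python3 - <<'E'
from h import *
a=camera('wrist')[90:220,180:310];cv2.imwrite('pics/w3.png',cv2.resize(a,(600,600),interpolation=cv2.INTER_CUBIC))
print([(d['position'],round(d['score'],2)) for d in tip_of('wrist','rocker_press')[:3]])
print(Ro.from_rotvec(state()['ee_rot']).as_matrix().round(3))
go([.552,.259,.14])
E
```

```text
[([0.5192, 0.0126, 0.0514], 0.67)]
[[ 1.  0.  0.]
 [ 0. -1. -0.]
 [ 0.  0. -1.]]
t 8.98 pos [0.4873 0.0115 0.1238] F [0.6 0.3 0.7] | total shift units [ 0.259 -0.99  -0.065] rows>= 6.1
```

View pics/w3.png

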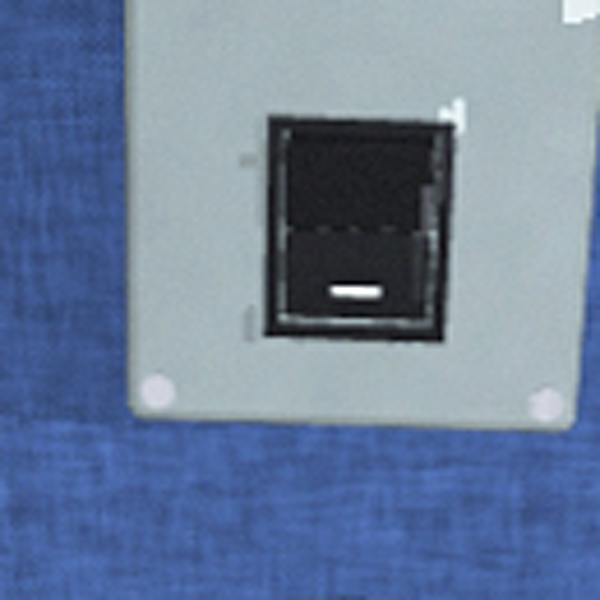

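The latest picture looks much like the one before it, so I'll measure instead: shading of the two plate halves across the three pictures, and the edge fractions in a zoomed side-by-side.

```bash
python3 - <<'E'
from h import *
w1=cv2.imread('pics/w1.png');w2=cv2.imread('pics/w2.png');w3=cv2.imread('pics/w3.png')
c1=cv2.resize(w1[200:282,359:441],(390,580));c2=cv2.resize(w2[105:355,250:465],(390,580));c3=cv2.resize(w3[97:357,245:470],(390,580))
im=np.clip(np.hstack([c1,c2])[:, :].astype(float),0,255)
im=np.hstack([cv2.resize(c,(266,580)) for c in(c1,c2,c3)]).astype(float)
cv2.imwrite('pics/cmp.png',np.clip(255*(im/130)**.6,0,255).astype(np.uint8))
print(w2[160:215,310:400].mean((0,1)),w2[245:275,310:400].mean((0,1)));print(w3[160:215,310:400].mean((0,1)),w3[245:275,310:400].mean((0,1)));print(w1[218:236,385:415].mean((0,1)),w1[246:255,385:415].mean((0,1)))
t0=cv2.imread('pics/top.png').astype(int);t=camera('top');t=cv2.resize(t,(800,600)).astype(int)
for y,x in((305,520),(360,500),(430,250),(540,220),(240,640),(318,439)):print((x,y),t0[y-5:y+5,x-5:x+5].mean((0,1)).round(),t[y-5:y+5,x-5:x+5].mean((0,1)).round())
E
```

```text
[36.15212121 32.27373737 31.17555556] [43.78444444 38.75851852 37.34777778]
[36.02585859 32.39939394 31.1759596 ] [43.91185185 38.86111111 37.25444444]
[41.9537037  36.91481481 35.47962963] [49.81111111 46.05925926 44.14814815]
(520, 305) [93. 61. 47.] [96. 62. 48.]
(500, 360) [94. 61. 47.] [67. 79. 76.]
(250, 430) [130.  84.  65.] [131.  84.  65.]
(220, 540) [146. 151. 157.] [168. 173. 180.]
(640, 240) [91. 59. 45.] [103.  67.  51.]
(439, 318) [36. 33. 33.] [60. 85. 85.]
```

View pics/cmp.png

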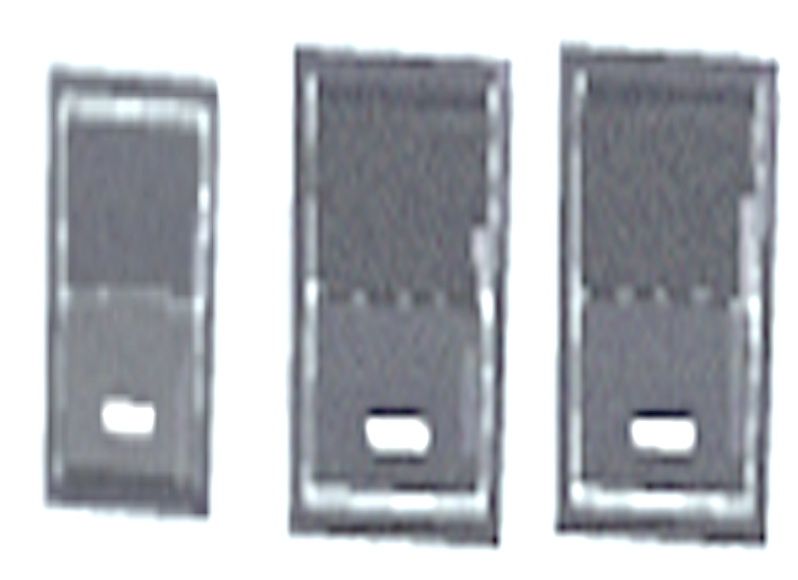

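The comparison settles it. Before, the far gap was visible and the near end stood up. After both presses, the near gap is visible and the far end is raised, and shading is identical in both, so the rocker is at its end stop (on). Next is the worn fan.

Emit:
move_arm:
  steps:
    - [[0,-0.06,-0.018],[0,0,0]]
    - [[0,-0.132,-0.018],[0,0,0]]
    - [[0,-0.132,-0.018],[0,0,0]]
    - [[0,-0.132,-0.018],[0,0,0]]
    - [[0,-0.132,-0.018],[0,0,0]]
    - [[0,-0.132,-0.018],[0,0,0]]
    - [[0,-0.132,-0.018],[0,0,0]]
    - [[0,-0.132,-0.018],[0,0,0]]
    - [[0,0,0],[0,0,0]]
    - [[0,0,0],[0,0,0]]

```text
time: 9.87
position: [0.4868, 0.2591, 0.1588]
ee_rot: [3.141, 0.004, -0.001]
contact_force: [0.6, -0.5, -0.1]
opening: -0.0001
grasp_force: 0.0
```

```bash
python3 - <<'E'
from h import *
a=camera('wrist');cv2.imwrite('pics/w4.png',cv2.resize(a,(800,600)))
print([(d['position'],round(d['score'],2)) for d in tip_of('wrist','worn_top')[:3]])
go([.552,.259,.063])
E
```

```text
[([0.5551, 0.2599, 0.0468], 0.75)]
t 9.97 pos [0.4868 0.2572 0.1587] F [0.4 1.1 0.2] | total shift units [ 0.261 -0.007  0.383] rows>= 2.8
```

View pics/w4.png

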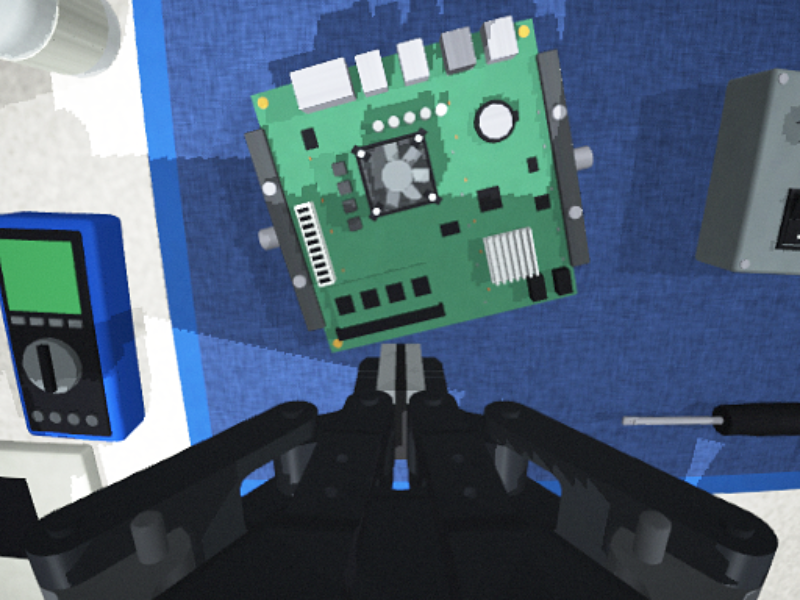

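The worn fan's hub is at pixel (398,176). Its screws are at (361,153), (418,138), (432,198) and (376,212), centred on (397,175). I'll back-project that centre at z = 0.048.

```bash
cat >> h.py <<'E'
def px(u,v,z):
    m=camera_model('wrist');K=np.array([[m['fx'],0,m['cx']],[0,m['fy'],m['cy']],[0,0,1]]);R=np.array(m['R']);C=-R.T@np.array(m['t'])
    d=R.T@np.array([*cv2.undistortPoints(np.array([[[u*.64,v*.64]]]),K,np.array(m['dist_coeffs']))[0,0],1]);return C+d*(z-C[2])/d[2]
E
python3 - <<'E'
from h import *
p=px(397.5,175.5,.048);print(p,[px(u,v,.048).round(4) for u,v in((361,153),(432,198))])
go([p[0],p[1],.063])
E
```

```text
[0.55187327 0.25919403 0.048     ] [array([0.5642, 0.2796, 0.048 ]), array([0.5394, 0.2395, 0.048 ])]
t 9.97 pos [0.4868 0.2572 0.1587] F [0.4 1.1 0.2] | total shift units [ 0.261 -0.008  0.383] rows>= 2.8
```

Emit:
move_arm:
  steps:
    - [[0.1,-0.004,0],[0,0,0]]
    - [[0.1,0,0.05],[0,0,0]]
    - [[0.061,0,0.08],[0,0,0]]
    - [[0,0,0.1],[0,0,0]]
    - [[0,0,0.08],[0,0,0]]
    - [[0,0,0.04],[0,0,0]]
    - [[0,0,0.03],[0,0,0]]
    - [[0,0,0],[0,0,0]]
    - [[0,0,0],[0,0,0]]
    - [[0,0,0],[0,0,0]]

```text
time: 10.8
position: [0.5523, 0.2587, 0.0658]
ee_rot: [-3.141, -0.0, -0.003]
contact_force: [-0.0, 0.1, 0.2]
opening: 0.0001
grasp_force: 0.0
```

Emit:
move_arm:
  steps:
    - [[0,0,0],[0,0,0]]
    - [[0,0,0],[0,0,0]]
    - [[0,0,0],[0,0,0]]
    - [[0,0,0],[0,0,0]]
    - [[0,0,0],[0,0,0]]
    - [[0,0,0],[0,0,0]]
    - [[0,0,0],[0,0,0]]
    - [[0,0,0],[0,0,0]]
    - [[0,0,0],[0,0,0]]
    - [[0,0,0],[0,0,0]]

```text
time: 11.63
position: [0.5517, 0.2585, 0.0644]
ee_rot: [3.142, 0.0, -0.0]
contact_force: [-0.5, 0.8, 0.5]
opening: 0.0
grasp_force: 0.0
```

Emit:
move_arm:
  steps:
    - [[0,0,0.005],[0,0,0]]
    - [[0,0,0],[0,0,0]]
    - [[0,0,0],[0,0,0]]
    - [[0,0,0],[0,0,0]]
    - [[0,0,0],[0,0,0]]
    - [[0,0,0],[0,0,0]]
    - [[0,0,0],[0,0,0]]
    - [[0,0,0],[0,0,0]]
    - [[0,0,0],[0,0,0]]
    - [[0,0,0],[0,0,0]]

```text
time: 12.47
position: [0.5517, 0.2585, 0.0632]
ee_rot: [3.142, 0.0, -0.0]
contact_force: [-0.1, 0.8, 0.0]
opening: -0.0001
grasp_force: 0.0
```

Emit:
move_arm:
  steps:
    - [[0,0,0],[0,0,0]]
    - [[0,0,0],[0,0,0]]
    - [[0,0,0],[0,0,0]]
    - [[0,0,0],[0,0,0]]
    - [[0,0,0],[0,0,0]]
    - [[0,0,0],[0,0,0]]
    - [[0,0,0],[0,0,0]]
    - [[0,0,0],[0,0,0]]
    - [[0,0,0],[0,0,0]]
    - [[0,0,0],[0,0,0]]

```text
time: 13.3
position: [0.5517, 0.2586, 0.0631]
ee_rot: [-3.142, -0.0, 0.0]
contact_force: [0.0, 0.1, 0.0]
opening: 0.0003
grasp_force: 0.0
```

Emit:
move_arm:
  steps:
    - [[0,0,0],[0,0,0]]
    - [[0,0,0],[0,0,0]]
    - [[0,0,0],[0,0,0]]
    - [[0,0,0],[0,0,0]]
    - [[0,0,0],[0,0,0]]
    - [[0,0,0],[0,0,0]]
    - [[0,0,0],[0,0,0]]
    - [[0,0,0],[0,0,0]]
    - [[0,0,0],[0,0,0]]
    - [[0,0,0],[0,0,0]]

```text
time: 14.13
position: [0.5517, 0.2586, 0.0632]
ee_rot: [-3.142, -0.001, -0.0]
contact_force: [0.7, 0.7, -0.6]
opening: -0.0001
grasp_force: 0.0
```

```bash
python3 - <<'E'
from h import *
go([.470,-.311,.16])
E
```

```text
t 14.13 pos [0.5517 0.2586 0.0632] F [ 0.7  0.7 -0.6] | total shift units [-0.328  2.278 -0.387] rows>= 14.0
```

Held for over 2 s at 15 mm above the fan. Now up and across to the tray.

Emit:
move_arm:
  steps:
    - [[0,0,-0.08],[0,0,0]]
    - [[0,0,-0.12],[0,0,0]]
    - [[-0.018,0.08,-0.1],[0,0,0]]
    - [[-0.02,0.12,-0.087],[0,0,0]]
    - [[-0.02,0.13,0],[0,0,0]]
    - [[-0.02,0.13,0],[0,0,0]]
    - [[-0.02,0.13,0],[0,0,0]]
    - [[-0.02,0.13,0],[0,0,0]]
    - [[-0.02,0.13,0],[0,0,0]]
    - [[-0.02,0.13,0],[0,0,0]]

```text
time: 14.97
position: [0.5118, 0.0121, 0.1601]
ee_rot: [3.142, 0.001, 0.001]
contact_force: [1.0, 0.4, -0.5]
opening: -0.0002
grasp_force: 0.0
```

Emit:
move_arm:
  steps:
    - [[-0.02,0.13,0],[0,0,0]]
    - [[-0.02,0.13,0],[0,0,0]]
    - [[-0.02,0.13,0],[0,0,0]]
    - [[-0.02,0.13,0],[0,0,0]]
    - [[-0.02,0.13,0],[0,0,0]]
    - [[-0.02,0.13,0],[0,0,0]]
    - [[-0.02,0.13,0],[0,0,0]]
    - [[-0.02,0.13,0],[0,0,0]]
    - [[0,0.13,0],[0,0,0]]
    - [[0,0,0],[0,0,0]]

```text
time: 15.8
position: [0.4717, -0.2835, 0.1599]
ee_rot: [3.14, -0.005, 0.001]
contact_force: [-0.2, -0.3, 0.2]
opening: 0.0
grasp_force: 0.0
```

```bash
python3 - <<'E'
from h import *
a=camera('wrist');cv2.imwrite('pics/w5.png',cv2.resize(a,(800,600)))
print([(d['position'],round(d['score'],2)) for d in tip_of('wrist','spare_top')[:3]])
go([.531,-.311,.028])
E
```

```text
[([0.416, -0.3522, 0.0113], 0.82), ([0.4318, -0.2444, 0.0163], 0.61), ([0.5283, -0.3119, 0.0162], 0.56)]
t 15.9 pos [ 0.4721 -0.2797  0.1597] F [ 0.5  0.4 -0.4] | total shift units [0.236 0.125 0.527] rows>= 3.5
```

View pics/w5.png

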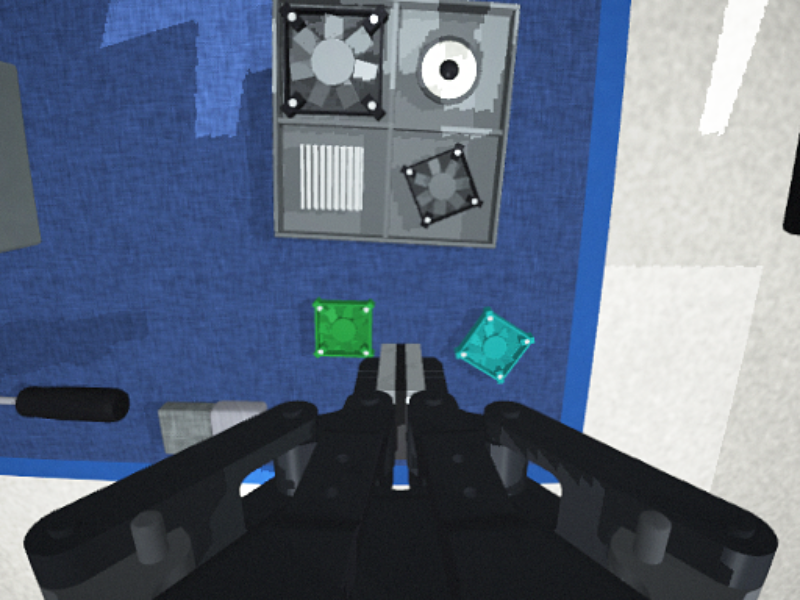

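The black 40 fan in the tray has its hub at (442,186), with screws centred on (442.5,186.5). The green and turquoise fans lie outside the tray. The arm was still settling, so I'll take one more frame and correct for the shift.

```bash
python3 - <<'E'
from h import *
a0=cv2.imread('pics/w5.png');a=cv2.resize(camera('wrist'),(800,600))
r,_=None,None
T=a0[140:232,395:490];m=cv2.matchTemplate(a,T,cv2.TM_CCOEFF_NORMED);_,v,_,l=cv2.minMaxLoc(m);print(v,l)
u,w=442.5+l[0]-395,186.5+l[1]-140
p=px(u,w,.013);print(p.round(4),[px(x,y,.013).round(4) for x,y in((283,3),(519,8),(495,245),(275,236))]);go([p[0],p[1],.06])
E
```

```text
0.9700812697410583 (401, 140)
[ 0.5303 -0.3097  0.013 ] [array([ 0.6391, -0.208 ,  0.013 ]), array([ 0.6363, -0.3497,  0.013 ]), array([ 0.492 , -0.3421,  0.013 ]), array([ 0.4982, -0.1943,  0.013 ])]
t 15.95 pos [ 0.4723 -0.2788  0.1597] F [-0.9  0.8  0.6] | total shift units [0.232 0.124 0.399] rows>= 2.9
```

Emit:
move_arm:
  steps:
    - [[0.08,0.04,0],[0,0,0]]
    - [[0.08,0.042,0.05],[0,0,0]]
    - [[0.07,0.042,0.1],[0,0,0]]
    - [[0,0,0.1],[0,0,0]]
    - [[0,0,0.1],[0,0,0]]
    - [[0,0,0.08],[0,0,0]]
    - [[0,0,0.06],[0,0,0]]
    - [[0,0,0],[0,0,0]]
    - [[0,0,0],[0,0,0]]
    - [[0,0,0],[0,0,0]]

```text
time: 16.78
position: [0.5307, -0.3096, 0.0388]
ee_rot: [3.141, 0.002, 0.002]
contact_force: [-0.1, 0.2, -0.3]
opening: -0.0002
grasp_force: 0.0
```

```bash
python3 - <<'E'
from h import *
go([.530,-.310,.028]);camera('top')
print([(d['position'],round(d['score'],2)) for d in tip_of('top','spare_top')[:3]])
E
```

```text
t 16.78 pos [ 0.5307 -0.3096  0.0388] F [-0.1  0.2 -0.3] | total shift units [-0.003  0.002  0.043] rows>= 0.3
[([0.432, -0.2415, 0.0152], 0.48), ([0.5301, -0.3082, 0.0177], 0.46)]
```

Emit:
move_arm:
  steps:
    - [[-0.002,0.001,0.02],[0,0,0]]
    - [[0,0,0.02],[0,0,0]]
    - [[0,0,0],[0,0,0]]
    - [[0,0,0],[0,0,0]]
    - [[0,0,0],[0,0,0]]
    - [[0,0,0],[0,0,0]]
    - [[0,0,0],[0,0,0]]
    - [[0,0,0],[0,0,0]]
    - [[0,0,0],[0,0,0]]
    - [[0,0,0],[0,0,0]]

```text
time: 17.72
position: [0.5295, -0.3102, 0.0275]
ee_rot: [3.142, 0.001, 0.0]
contact_force: [-0.4, 0.2, 0.2]
opening: 0.0001
grasp_force: 0.0
```

Emit:
move_arm:
  steps:
    - [[0,0,0],[0,0,0]]
    - [[0,0,0],[0,0,0]]
    - [[0,0,0],[0,0,0]]
    - [[0,0,0],[0,0,0]]
    - [[0,0,0],[0,0,0]]
    - [[0,0,0],[0,0,0]]
    - [[0,0,0],[0,0,0]]
    - [[0,0,0],[0,0,0]]
    - [[0,0,0],[0,0,0]]
    - [[0,0,0],[0,0,0]]

```text
time: 18.55
position: [0.5295, -0.3102, 0.0274]
ee_rot: [-3.142, -0.001, 0.0]
contact_force: [0.3, -0.3, 0.6]
opening: -0.0001
grasp_force: 0.0
```

Emit:
move_arm:
  steps:
    - [[0,0,0],[0,0,0]]
    - [[0,0,0],[0,0,0]]
    - [[0,0,0],[0,0,0]]
    - [[0,0,0],[0,0,0]]
    - [[0,0,0],[0,0,0]]
    - [[0,0,0],[0,0,0]]
    - [[0,0,0],[0,0,0]]
    - [[0,0,0],[0,0,0]]
    - [[0,0,0],[0,0,0]]
    - [[0,0,0],[0,0,0]]

```text
time: 19.38
position: [0.5295, -0.3102, 0.0274]
ee_rot: [3.142, 0.001, 0.0]
contact_force: [0.4, 1.6, 0.3]
opening: -0.0003
grasp_force: 0.0
```

```bash
python3 -c "
from cell import *
print(close_job())"
```

```text
the job is handed in; nothing more can be done
None
```

I pressed the rocker on, held the fingertips about 15 mm above the worn fan for over 2 s, and handed the job in at 19.4 s, still pointing about 14 mm above the 40 mm spare; that the switch is fully on is judged from before-and-after pictures, and the first press jammed at about 55 N of wrist force before I re-pressed with a tilted tip.

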